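Pull-test three spring clips and reject the tired one

ROBOT

A 7-joint arm with a two-finger parallel gripper is mounted at the origin on the work surface. World frame = base frame: x ahead of the robot, y to its left, z up, the work surface at z = 0. Lengths are in m, angles in rad, forces in N, time in s.
With the tool pointing down it reaches from about 0.4 to 0.85 m from the base axis. Payload 10.4 kg.
Tool frame: the origin (TCP) lies midway between the tips of the shut fingers; the grasp point (between the pads) lies 19 mm behind it; z points along the fingers, y is the line along which they close (so a half turn about z gives the same grasp; the last joint's range is limited). The gripper opens to 87 mm and grips with 3 to 60 N. Pads are 19 mm wide; open, the fingers measure 117 mm over their backs; the gripper's body (75 mm by 190 mm) begins 51 mm behind the grasp point.
Start: joints at [1.111, 0.332, -0.065, 1.46, 0.022, 1.35, -0.088], TCP at [0.264, -0.566, 0.197] pointing down, gripper open.
Joint ranges: [-2.6, 2.6], [-0.5, 2.12], [-1.47, 1.34], [0.16, 2.42], [-1.27, 4.41], [0.06, 2.06], [-2.6, 2.6]. Speed limits (rad/s): [2.22, 2.22, 2.79, 2.79, 3.14, 3.14, 3.14].

INTERFACE

Orientations are given as a unit quaternion [x, y, z, w].
In Python, from bench import r gives the robot as it stands.
- The arm moves only by the tool arm_command, never from a script. Its argument "moves" is one flat list of numbers, 4 for each row, row after row: the shift along the tool's x, y, z in cm, then the turn about the tool's z in degrees. A call has 1 to 12 rows; each row shifts and turns the commanded pose from where the row before left it, along the tool's axes as they then stand; what a row does not reach is not made up. A row lasts 1/12 s, in which the tool goes at most 41.7 mm and 7.16 degrees, less where a joint would pass 70% of its speed; a pose out of reach is approached as far as the arm can. A call with a gripper value outside its range is refused whole. "fingers" is the opening in per cent of the stroke, from 0 (shut) to 100 (fully open), set as the call begins (left out, the last holds). The fingers move at their own pace and stop on an object; "squeeze" is the grip in N (left out, the last holds). Time passes only in rows, so rows that do not move let the fingers close. It gives the time, the measured TCP pose, the force, the opening and the grip force at its end, in the units of the state.
- r.read_state(): the state, without advancing time (a new reading comes with each control period).
- r.camera(name): name is "scene" or "top"; returns the picture (384x512x3 uint8, red, green, blue); there is no depth.
- r.camera_info(name): a dict with "fx", "fy", "cx", "cy" (pixels), "k1" (the pictures are not rectified: a ray, as slopes to the right and down, at radius r is drawn at 1 + k1 r^2 times it, then the intrinsics apply), "origin" and "attitude" of the camera in the world. Camera axes: x right, y up, looking along -z (the intrinsics and any distortion apply to the point x, -y, -z); pixel columns grow to the right and rows downward; lengths in m; the calibration is good to about 2 mm. A picture is of the moment at which its call begins. camera_info takes no time and is no camera call.
- r.close_job(): hands the job in; it is judged then, once.
The state is a dict: "time": time; "joint_positions": joint angles; "joint_vel": joint speeds; "joint_torque": joint torques, N m; "ee_pos": TCP position; "eef_rot": TCP orientation; "ft_force": force on the tool from outside, world axes, zero at the start; "torque": the same for the moment, N m; "width": finger opening in m; "grip_force": force on a finger pad.
Only numpy, scipy, OpenCV 4.12 (cv2) and the standard library are available. Lean on these libraries where they do the work, as an engineer would, in place of code of your own. Each camera call takes 0.05 s, during which the arm holds its last target. There are 200 camera calls.

TASK

One of the three spring clips in the test rack has a tired spring. Gently pull the gauge card in every clip a centimetre or two outwards, feeling how hard it slides but without pulling it out of the jaws. Then lift the clip that gave way most easily out of the rack, card and all, and set it down upright in the open tray without dropping it; leave the two sound clips in their nests with their cards as pulled, and the other things on the bench alone.

Things in the scene. Friction and masses are not known exactly. Their poses are not given: they have to be found in the camera images.
- rack: fixed wooden test rack: plate 108 (x) x 270 (y) x 8 mm thick, origin centre of its underside. The three clips' feet stand on it (z=8 mm) in open-topped nests at x=0, y=-85, 0, 85, axes parallel to the rack's. Before each nest, on the -x side (robot side), two pillars to z=46 with a 22 mm gap for the card; ledges 8 mm above the plate leave about 2 mm play. Lift a clip straight up 50 mm to clear.
- clip_a: steel spring clip lying on its side on a flat foot 80 (x) x 44 (y) x 5 mm; origin centre of the foot's underside, z up. Two jaws, 37 to 40 mm high, point to -x and pinch an upright card at y=0 (jaws x=-36 to +4). To carry it, grip its round upright spring drum, 26 mm diameter, centred at x=24, y=0, top at z=50, fingers closing along y. Two tails reach x=63 behind the drum. About 0.24 kg.
- clip_b: a spring clip exactly like clip_a, same frame. All three look alike: two need roughly 12 N to slide their cards, one has a tired spring and needs roughly 5 N (both 20 percent more or less with the friction). Which one is tired cannot be seen, only felt in the pull.
- clip_c: a spring clip exactly like clip_a, same frame. When its card is pulled, a clip first shifts up to 2.5 mm in its nest until its front posts bear on the rack's pillars. In each clip the jaw on the +y side is sprung (jaw_a_c0, jaw_b_c0, jaw_c_c0) and gives up to 2 to 3 mm; the other is fixed.
- card_a: gauge card in clip_a: upright aluminium blade 3 mm thick, 26 mm high, with a square grip block 16 x 16 mm, 42 mm tall, at its outer end; origin centre of the block's underside, z up. The blade runs along +x to its end at x=101, at first 42 mm deep in the jaws. The card's origin starts about 95 mm from the clip's along the clip's -x and 5.5 mm higher, axes parallel. 45 g.
- card_b: the gauge card in clip_b, exactly like card_a, same frame. Pull it by the block, level, along the clip's -x; a sideways push or twist on the block pinches the card and adds several newtons to the pull.
- card_c: the gauge card in clip_c, exactly like card_a, same frame. Pull it by the block, level, along the clip's -x.
- tray: the reject tray, an open blue plastic tray fixed to the bench, 270 mm (x) x 190 mm (y) x 40 mm high outside, walls and floor 4 mm; origin at the centre of its underside. A clip with its card is about 190 mm long and fits along the tray's x.
- bushing: a loose steel bushing, 30 mm diameter, 18 mm high, origin at the centre of its underside; it lies in the tray's corner at +x, -y and may stay or shift there.
- screwdriver: a screwdriver lying on the bench beyond the rack; origin near its middle; to be left alone.
- wrench: a wrench lying on the bench on the robot's side of the rack; origin near its middle; to be left alone.
- oil_bottle: a small bottle, 44 mm diameter, 110 mm tall, standing beyond the rack; origin at the centre of its underside; to be left alone.
- boot: a black rubber bellows boot, 68 mm diameter, 52 mm tall, standing beyond the tray; origin at the centre of its underside; to be left alone.
- flange: a turned steel flange, 64 mm diameter, 34 mm tall, standing to the right (-y) of the rack; origin at the centre of its underside; to be left alone.
Mind the look-alikes: they are no part of the job. What is shaped like the card_a but black or pink is not meant. What is shaped like the card_c but black is not meant.

How it is judged:
By the outcome, as a careful person would: the job done as asked, in the order asked, and still so for the second after the job is handed in, with the robot touching nothing.
It also fails if it takes over 66 s, if anything falls off the work surface, if the arm or the gripper's body presses on something with over 40 N, if the wrist force passes 120 N, or if a joint passes its speed limit or range.

## Working session

There is one attempt and no reset: what is moved stays moved. The work goes in short steps, Python scripts to look and compute and a tool call to move; the robot and the scene stay as the last step left them, time stands still between calls to the robot, and variables do not carry over. Pictures are saved under pics/ and viewed, at most 13 in all, crops included, and the job is handed in when it is done.

Besides the shell and the picture viewer there is one more tool, called after "Request:" in YAML: its name, and indented under it one key for each argument. arm_command: Moves the arm, as the interface text tells. Its arguments: {"type":"object","properties":{"moves":{"type":"array"},"fingers":{"type":"number"},"squeeze":{"type":"number"}},"required":["moves"]}

```bash
mkdir -p pics; cat > h.py <<'E'
import numpy as np,cv2
from bench import r
from scipy.spatial.transform import Rotation as R
def cam(n):
    i=r.camera_info(n);a=np.array(i["attitude"],float)
    M=a if a.shape==(3,3) else R.from_quat(a).as_matrix()
    return i,M,np.array(i["origin"],float)
def pix2w(n,u,v,z):
    i,M,o=cam(n);d=np.array([(u-i["cx"])/i["fx"],(v-i["cy"])/i["fy"]]);s=d.copy()
    for _ in range(20): s=d/(1+i["k1"]*(s@s))
    w=M@np.array([s[0],-s[1],-1]);return o+w*(z-o[2])/w[2]
def w2pix(n,p):
    i,M,o=cam(n);c=M.T@(np.array(p)-o);s=np.array([c[0],-c[1]])/-c[2];s=s*(1+i["k1"]*(s@s))
    return np.array([s[0]*i["fx"]+i["cx"],s[1]*i["fy"]+i["cy"]])
def snap(n,f,crop=None,k=1):
    im=r.camera(n)[:,:,::-1]
    if crop: x0,y0,x1,y1=crop; im=im[y0:y1,x0:x1]
    cv2.imwrite("pics/"+f,cv2.resize(im,None,fx=k,fy=k,interpolation=cv2.INTER_CUBIC))
E
python3 - <<'E'
from h import *
for n in("scene","top"):
    print(r.camera_info(n)); snap(n,n+"0.png",k=1.5)
s=r.read_state();print(s["ee_pos"],s["eef_rot"],s["width"],s["ft_force"])
E
```

```text
{'fx': 352.61235562281684, 'fy': 352.61235562281684, 'cx': 254.9814945041956, 'cy': 192.39259623266273, 'k1': -0.024535678959670595, 'origin': array([ 0.92725146, -0.54484285,  0.60699294]), 'attitude': array([0.40681048, 0.1481415 , 0.32915672, 0.8391753 ])}
{'fx': 421.01500981315905, 'fy': 421.01500981315905, 'cx': 255.92350057832718, 'cy': 191.97841890841107, 'k1': -0.06890401854398528, 'origin': array([ 0.32514237, -0.04007721,  1.10250089]), 'attitude': array([ 0.04749986, -0.05027265, -0.69743908,  0.71329878])}
[ 0.2642306  -0.56599515  0.19644447] [ 9.76238901e-01  2.16696145e-01 -1.73097608e-04 -5.98825716e-04] 0.0873662918840343 [ 0.40405836  0.25718258 -0.3218979 ]
```

View pics/scene0.png

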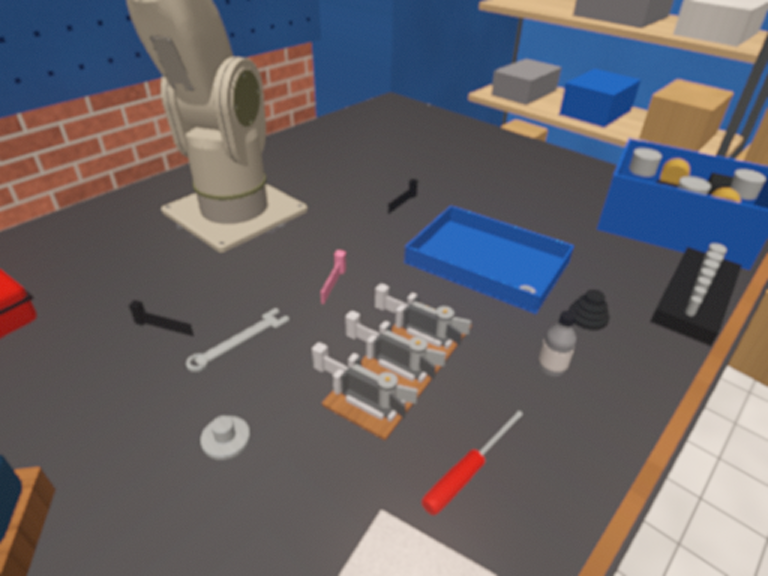

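View pics/top0.png

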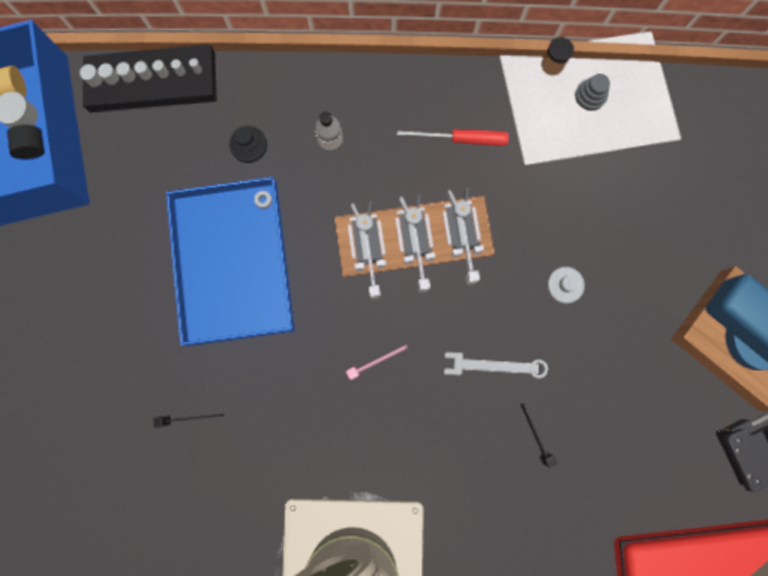

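The top view (1.5x) shows the rack around (415,236). The silver cards' blocks are at (374,291), (424,284) and (474,276). The look-alikes are pink (352,373), black (162,421) and black (547,459). I choose the three silver ones held in the jaws. The tray is at (230,262), with the bushing at (262,199). I'll check this in one close crop.

```bash
python3 - <<'E'
from h import *
snap("top","c1.png",(215,120,341,212),6)
E
```

```text
(no output)
```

View pics/c1.png

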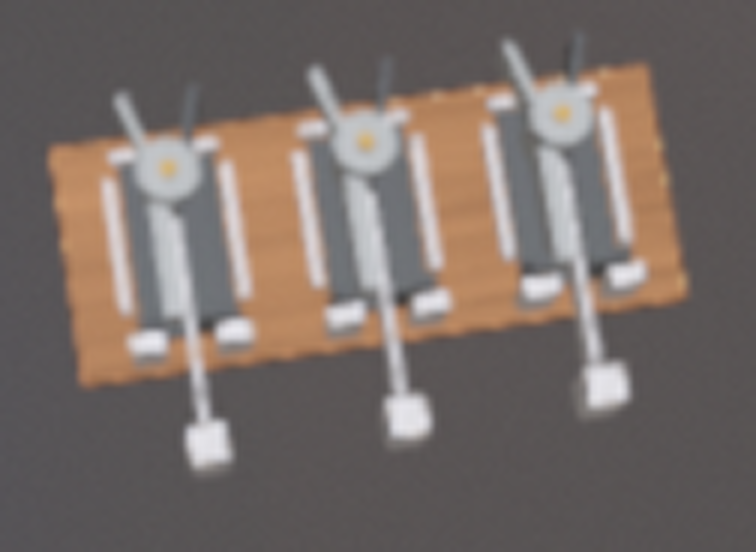

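```bash
python3 - <<'E'
from h import *
f=lambda p,z:pix2w("top",(p[0]+.5)/6-.5+215,(p[1]+.5)/6-.5+120,z)[:2]
D=np.array([f(p,.058) for p in((168,167),(366,142),(562,113))]);B=np.array([f(p,.0555) for p in((208,439),(408,413),(605,382))])
C=np.array([f(p,.008) for p in((50,148),(648,66),(688,298),(83,385))])
print(D,B,np.linalg.norm(D-B,axis=1),sep="\n");print("ang",np.degrees(np.arctan2(*(D-B)[:,::-1].T)))
print("rack",C.mean(0),C)
u=D[0]-D[2];print("yaw from drums",np.degrees(np.arctan2(-u[0],u[1])),np.linalg.norm(u))
u=B[0]-B[2];print("yaw from blocks",np.degrees(np.arctan2(-u[0],u[1])),np.linalg.norm(u))
u=C[0]-C[1]+C[3]-C[2];print("yaw rack",np.degrees(np.arctan2(-u[0],u[1])))
T=np.array([pix2w("top",(u+.5)/1.5-.5,(v+.5)/1.5-.5,.04)[:2] for u,v in((167,193),(273,180),(293,328),(182,344))]);print("tray",T.mean(0),T)
u=T[0]-T[3]+T[1]-T[2];print("tray yaw",np.degrees(np.arctan2(u[1],u[0])))
q=R.from_quat(r.read_state()["eef_rot"]).as_matrix();print(q)
E
```

```text
[[ 0.58430719 -0.00610732]
 [ 0.59718915 -0.08990239]
 [ 0.61198252 -0.17330354]]
[[ 0.46866021 -0.02586959]
 [ 0.48157487 -0.10941733]
 [ 0.49666565 -0.19218621]]
[0.11732336 0.11724972 0.11685263]
ang [9.6972861  9.58084492 9.29942629]
rack [ 0.57334999 -0.09393541] [[ 0.60419774  0.04823891]
 [ 0.64844517 -0.2182975 ]
 [ 0.5429376  -0.23585575]
 [ 0.49781946  0.03017272]]
yaw from drums 9.398725426234565 0.16947123101439845
yaw from blocks 9.55815842588695 0.1686580135221272
yaw rack 9.52561399748013
tray [0.5160829  0.22558524] [[0.63261452 0.34087716]
 [0.65944167 0.15559789]
 [0.40196361 0.10946074]
 [0.37031178 0.29640516]]
tray yaw 9.888540447412884
[[ 9.06117265e-01  4.23026314e-01 -4.89583905e-04]
 [ 4.23026594e-01 -9.06116800e-01  9.19308600e-04]
 [-5.47284730e-05 -1.04010841e-03 -9.99999458e-01]]
```

Close crop: the three silver blocks are at (208,439), (408,413) and (605,382), each with its blade in the jaws. Rack yaw is about 9.5°. I'll start with the card at y=-0.19.

Request:
arm_command:
  moves: [0, 0, 0, 5.2, 0, 0, 0, 5.2, 0, 0, 0, 5.1, 3, -3.3, 0, 0, 3, -3.3, 0, 0, 3, -3.3, 0, 0, 3, -3.3, 0, 0, 3, -3.3, 0, 0, 3, -3.3, 0, 0, 3, -3.3, 0, 0, 3, -3.3, 0, 0, 3, -3.3, 0, 0]
  fingers: 60
  squeeze: 30

```text
time: 1.15
ee_pos: [0.4678, -0.249, 0.1972]
eef_rot: [0.997, 0.083, -0.0, 0.0]
ft_force: [0.7, -0.6, -0.4]
width: 0.0521
grip_force: 0.0
```

```bash
cat >> h.py <<'E'
def to(x,y,z,yaw=9.5):
    s=r.read_state();M=R.from_quat(s["eef_rot"]).as_matrix();e=np.array(s["ee_pos"])
    print("t",round(s["time"],2),"yaw",round(np.degrees(np.arctan2(M[1,0],M[0,0])),2),"ee",e.round(4),"cm",(M.T@(np.array([x,y,z])-e)*100).round(2),"w",round(s["width"],4))
    a=np.radians(yaw);f=s["ft_force"];print("F rack xyz",np.round([f[0]*np.cos(a)+f[1]*np.sin(a),-f[0]*np.sin(a)+f[1]*np.cos(a),f[2]],2),"grip",s["grip_force"])
E
python3 -c "
from h import *
to(.4967,-.1922,.016)"
```

```text
t 1.15 yaw 9.52 ee [ 0.4678 -0.249   0.1972] cm [ 3.79 -5.13 18.12] w 0.0521
F rack xyz [ 0.6  -0.66 -0.45] grip 0.0
```

Request:
arm_command:
  moves: [1, -1.5, 2, 0, 1, -1.5, 2, 0, 0, 0, 2, 0, 0, 0, 2, 0, 0, 0, 0, 0, 0, 0, 0, 0]

```text
time: 1.65
ee_pos: [0.4813, -0.2179, 0.1167]
eef_rot: [0.997, 0.083, -0.001, -0.0]
ft_force: [0.3, -0.4, 0.4]
width: 0.0524
grip_force: 0.0
```

```bash
python3 -c "
from h import *
to(.4967,-.1922,.016)"
```

```text
t 1.65 yaw 9.52 ee [ 0.4813 -0.2179  0.1167] cm [ 1.96 -2.27 10.07] w 0.0524
F rack xyz [ 0.22 -0.46  0.39] grip 0.0
```

Request:
arm_command:
  moves: [1, -1.2, 1, 0, 1, -1.1, 1, 0, 0, 0, 1, 0, 0, 0, 1, 0, 0, 0, 0, 0, 0, 0, 0, 0]

```text
time: 2.15
ee_pos: [0.4974, -0.1931, 0.0772]
eef_rot: [0.997, 0.082, -0.0, 0.0]
ft_force: [-0.2, -0.0, 0.7]
width: 0.0521
grip_force: 0.0
```

```bash
python3 - <<'E'
from h import *
to(.4967,-.1922,.016)
p=w2pix("scene",(.4967,-.1922,.05));x,y=p.astype(int);print(p)
snap("scene","s2.png",(x-60,y-55,x+70,y+45),6)
E
```

```text
t 2.15 yaw 9.45 ee [ 0.4974 -0.1931  0.0772] cm [-0.05 -0.1   6.12] w 0.0521
F rack xyz [-0.16  0.02  0.75] grip 0.0
[213.38130615 232.82743039]
```

View pics/s2.png

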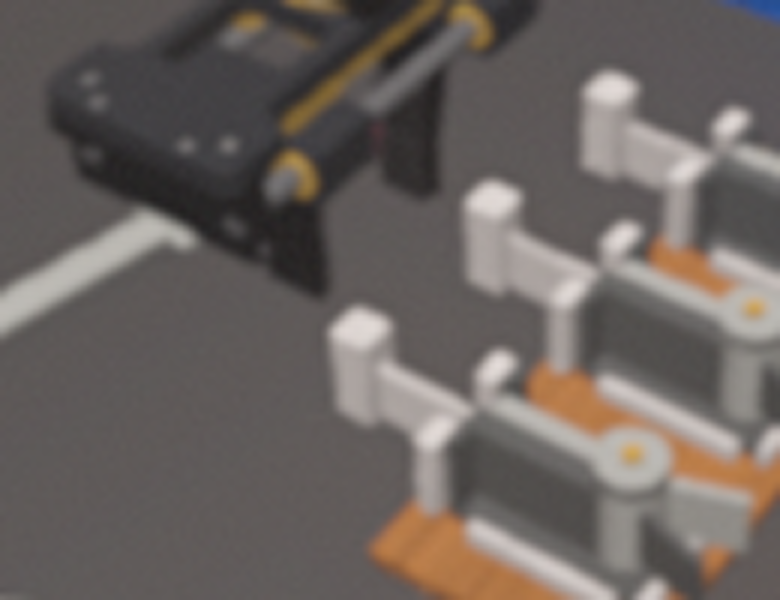

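The scene crop shows the block top at (362,328), where predicted, with open fingers above it at (315,290) and (430,190). I'll descend.

Request:
arm_command:
  moves: [0, -0.1, 1.5, 0, 0, 0, 1.5, 0, 0, 0, 1.5, 0, 0, 0, 1.4, 0, 0, 0, 0, 0, 0, 0, 0, 0]

```text
time: 2.7
ee_pos: [0.4976, -0.1915, 0.0185]
eef_rot: [0.997, 0.083, -0.0, -0.0]
ft_force: [-0.1, 0.2, 1.4]
width: 0.0524
grip_force: 0.0
```

Request:
arm_command:
  moves: [0, 0, 0, 0, 0, 0, 0, 0, 0, 0, 0, 0, 0, 0, 0, 0, 0, 0, 0, 0, 0, 0, 0, 0, 0, 0, 0, 0, 0, 0, 0, 0]
  fingers: 0
  squeeze: 30

```text
time: 3.37
ee_pos: [0.4979, -0.1912, 0.0182]
eef_rot: [0.997, 0.083, 0.0, 0.0]
ft_force: [-0.2, -1.6, 0.9]
width: 0.0157
grip_force: 30.0
```

```bash
python3 -c "
from h import *
to(.4967,-.1922,.016)"
```

```text
t 3.37 yaw 9.52 ee [ 0.4979 -0.1912  0.0182] cm [-0.13  0.08  0.22] w 0.0157
F rack xyz [-0.48 -1.54  0.95] grip 29.981490075588226
```

Request:
arm_command:
  moves: [0, 0.05, 0, 0, 0, 0, 0, 0, -0.15, 0, 0, 0, -0.15, 0, 0, 0, -0.15, 0, 0, 0]

```text
time: 3.78
ee_pos: [0.4942, -0.1922, 0.0184]
eef_rot: [0.997, 0.083, 0.001, 0.0]
ft_force: [5.0, 0.8, -0.6]
width: 0.0155
grip_force: 30.0
```

Request:
arm_command:
  moves: [-0.15, 0, 0, 0, -0.15, 0, 0, 0]

```text
time: 3.95
ee_pos: [0.491, -0.1927, 0.0184]
eef_rot: [0.997, 0.083, 0.001, 0.0]
ft_force: [3.2, 1.8, 0.3]
width: 0.0155
grip_force: 30.0
```

Request:
arm_command:
  moves: [-0.15, 0, 0, 0, -0.15, 0, 0, 0]

```text
time: 4.12
ee_pos: [0.4877, -0.1932, 0.0183]
eef_rot: [0.997, 0.083, 0.0, 0.0]
ft_force: [5.4, 1.2, -0.2]
width: 0.0155
grip_force: 30.0
```

Request:
arm_command:
  moves: [-0.15, 0, 0, 0, -0.15, 0, 0, 0]

```text
time: 4.28
ee_pos: [0.4846, -0.1938, 0.0182]
eef_rot: [0.997, 0.083, 0.0, 0.0]
ft_force: [5.4, 1.3, -0.9]
width: 0.0156
grip_force: 30.0
```

```bash
python3 -c "
from h import *
to(.4979,-.1912,.0182)"
```

```text
t 4.28 yaw 9.53 ee [ 0.4846 -0.1938  0.0182] cm [ 1.36 -0.03  0.  ] w 0.0156
F rack xyz [ 5.56  0.39 -0.92] grip 29.984621107578278
```

Request:
arm_command:
  moves: [-0.15, 0, 0, 0, -0.15, 0, 0, 0]

```text
time: 4.45
ee_pos: [0.4815, -0.1943, 0.0182]
eef_rot: [0.997, 0.083, 0.0, 0.0]
ft_force: [3.8, 0.7, -0.8]
width: 0.0152
grip_force: 30.0
```

Request:
arm_command:
  moves: [0, 0, 0, 0, 0, 0, 0, 0, 0, 0, 0, 0, 0, 0, 0, 0]
  fingers: 60

```text
time: 4.78
ee_pos: [0.4809, -0.1944, 0.0179]
eef_rot: [0.997, 0.083, -0.001, -0.0]
ft_force: [0.3, 0.5, -0.1]
width: 0.0345
grip_force: 0.0
```

Request:
arm_command:
  moves: [0, 0, -1, 0, 0, 0, -2, 0, 0, 0, -2, 0, 0, 0, -1, 0, 0, 0, 0, 0, 0, 0, 0, 0]

```text
time: 5.28
ee_pos: [0.4817, -0.1945, 0.0783]
eef_rot: [0.997, 0.083, 0.0, 0.0]
ft_force: [-0.0, 1.3, 0.0]
width: 0.0521
grip_force: 0.0
```

```bash
python3 -c "
from h import *
to(.4825,-.1089,.0182)"
```

```text
t 5.28 yaw 9.52 ee [ 0.4817 -0.1945  0.0783] cm [ 1.49 -8.43  6.01] w 0.0521
F rack xyz [0.19 1.32 0.05] grip 0.0
```

Request:
arm_command:
  moves: [0.5, -2, 0, 0, 0.5, -2, 0, 0, 0.5, -2, 0, 0, 0, -2.4, 0, 0, 0, 0, 0, 0, 0, 0, 0, 0]

```text
time: 5.78
ee_pos: [0.4817, -0.1078, 0.0771]
eef_rot: [0.996, 0.084, -0.001, -0.0]
ft_force: [-0.2, -0.5, -0.0]
width: 0.052
grip_force: 0.0
```

```bash
python3 -c "
from h import *
to(.4825,-.1092,.0182)"
```

```text
t 5.78 yaw 9.67 ee [ 0.4817 -0.1078  0.0771] cm [0.06 0.16 5.89] w 0.052
F rack xyz [-0.29 -0.45 -0.  ] grip 0.0
```

Request:
arm_command:
  moves: [0, 0.1, 1.5, 0, 0, 0, 1.5, 0, 0, 0, 1.5, 0, 0, 0, 1.4, 0, 0, 0, 0, 0, 0, 0, 0, 0]

```text
time: 6.28
ee_pos: [0.4817, -0.1105, 0.0183]
eef_rot: [0.997, 0.083, -0.001, -0.0]
ft_force: [-0.3, 0.1, 0.4]
width: 0.0521
grip_force: 0.0
```

Request:
arm_command:
  moves: [0, 0, 0, 0, 0, 0, 0, 0, 0, 0, 0, 0, 0, 0, 0, 0, 0, 0, 0, 0, 0, 0, 0, 0, 0, 0, 0, 0, 0, 0, 0, 0]
  fingers: 0
  squeeze: 30

```text
time: 6.95
ee_pos: [0.4827, -0.11, 0.0193]
eef_rot: [0.997, 0.083, 0.0, 0.0]
ft_force: [-0.1, -0.3, 1.3]
width: 0.0155
grip_force: 30.0
```

```bash
python3 -c "
from h import *
to(.4825,-.1092,.0182)"
```

```text
t 6.95 yaw 9.53 ee [ 0.4827 -0.11    0.0193] cm [-0.01 -0.08  0.11] w 0.0155
F rack xyz [-0.11 -0.25  1.3 ] grip 29.999668300151825
```

Request:
arm_command:
  moves: [-0.15, 0, 0, 0, -0.15, 0, 0, 0, -0.15, 0, 0, 0]

```text
time: 7.2
ee_pos: [0.4804, -0.1103, 0.0197]
eef_rot: [0.997, 0.083, 0.002, 0.0]
ft_force: [9.5, 2.1, -3.5]
width: 0.0157
grip_force: 30.0
```

Request:
arm_command:
  moves: [-0.15, 0, 0, 0, -0.15, 0, 0, 0]

```text
time: 7.37
ee_pos: [0.478, -0.1107, 0.0201]
eef_rot: [0.997, 0.083, 0.003, 0.0]
ft_force: [9.8, 2.5, -2.8]
width: 0.0156
grip_force: 30.0
```

Request:
arm_command:
  moves: [-0.15, 0, 0, 0, -0.15, 0, 0, 0]

```text
time: 7.53
ee_pos: [0.4755, -0.1111, 0.0203]
eef_rot: [0.997, 0.083, 0.003, 0.0]
ft_force: [10.3, 2.1, -2.0]
width: 0.0154
grip_force: 30.0
```

Request:
arm_command:
  moves: [-0.15, 0, 0, 0, -0.15, 0, 0, 0]

```text
time: 7.7
ee_pos: [0.4729, -0.1116, 0.0205]
eef_rot: [0.997, 0.083, 0.004, 0.0]
ft_force: [11.3, 1.4, -0.4]
width: 0.0157
grip_force: 30.0
```

```bash
python3 -c "
from h import *
to(.4827,-.11,.0193)"
```

```text
t 7.7 yaw 9.58 ee [ 0.4729 -0.1116  0.0205] cm [0.99 0.01 0.13] w 0.0157
F rack xyz [11.4  -0.5  -0.43] grip 30.00293254852295
```

Request:
arm_command:
  moves: [-0.15, 0, 0, 0, -0.15, 0, 0, 0, -0.15, 0, 0, 0, -0.15, 0, 0, 0]

```text
time: 8.03
ee_pos: [0.4672, -0.1126, 0.0206]
eef_rot: [0.996, 0.084, 0.004, 0.0]
ft_force: [11.4, 2.1, -0.6]
width: 0.0157
grip_force: 30.0
```

Request:
arm_command:
  moves: [0.2, 0, 0, 0, 0, 0, 0, 0, 0, 0, 0, 0, 0, 0, 0, 0]
  fingers: 60

```text
time: 8.37
ee_pos: [0.4648, -0.1129, 0.0189]
eef_rot: [0.997, 0.083, -0.001, -0.0]
ft_force: [-1.2, -0.1, -0.5]
width: 0.0347
grip_force: 0.0
```

Request:
arm_command:
  moves: [0, 0, -1, 0, 0, 0, -2, 0, 0, 0, -2, 0, 0, 0, -1, 0, 0, 0, 0, 0, 0, 0, 0, 0]

```text
time: 8.87
ee_pos: [0.4655, -0.113, 0.0793]
eef_rot: [0.997, 0.083, 0.0, 0.0]
ft_force: [-0.8, 0.4, -0.2]
width: 0.0516
grip_force: 0.0
```

```bash
python3 -c "
from h import *
to(.4695,-.0256,.0182)"
```

```text
t 8.87 yaw 9.51 ee [ 0.4655 -0.113   0.0793] cm [ 1.83 -8.56  6.11] w 0.0516
F rack xyz [-0.7   0.48 -0.21] grip 0.0
```

Request:
arm_command:
  moves: [0.6, -2, 0, 0, 0.6, -2, 0, 0, 0.6, -2, 0, 0, 0, -2.4, 0, 0, 0, -0.1, 0.1, 0, 0, 0, 0, 0]

```text
time: 9.37
ee_pos: [0.4681, -0.0248, 0.0769]
eef_rot: [0.996, 0.084, -0.001, -0.0]
ft_force: [-0.1, -0.7, -0.0]
width: 0.0523
grip_force: 0.0
```

Request:
arm_command:
  moves: [0, 0, 1.5, 0, 0, 0, 1.5, 0, 0, 0, 1.5, 0, 0, 0, 1.4, 0, 0, 0, 0, 0, 0, 0, 0, 0]

```text
time: 9.87
ee_pos: [0.4681, -0.0268, 0.0183]
eef_rot: [0.997, 0.083, -0.001, -0.0]
ft_force: [0.3, -0.1, 0.8]
width: 0.0524
grip_force: 0.0
```

```bash
python3 -c "
from h import *
to(.4695,-.0256,.0182)"
```

```text
t 9.87 yaw 9.47 ee [ 0.4681 -0.0268  0.0183] cm [ 0.15 -0.09  0.01] w 0.0524
F rack xyz [ 0.27 -0.12  0.83] grip 0.0
```

Request:
arm_command:
  moves: [0.1, -0.05, 0, 0, 0, 0, 0, 0, 0, 0, 0, 0, 0, 0, 0, 0, 0, 0, 0, 0, 0, 0, 0, 0, 0, 0, 0, 0, 0, 0, 0, 0, 0, 0, 0, 0]
  fingers: 0
  squeeze: 30

```text
time: 10.62
ee_pos: [0.4701, -0.0254, 0.0192]
eef_rot: [0.997, 0.083, 0.0, 0.0]
ft_force: [-0.3, -0.7, 1.7]
width: 0.0155
grip_force: 30.0
```

```bash
python3 -c "
from h import *
to(.4695,-.0256,.0182)"
```

```text
t 10.62 yaw 9.53 ee [ 0.4701 -0.0254  0.0192] cm [-0.06  0.01  0.1 ] w 0.0155
F rack xyz [-0.4  -0.69  1.65] grip 30.000154674053192
```

Request:
arm_command:
  moves: [-0.15, 0, 0, 0, -0.15, 0, 0, 0, -0.15, 0, 0, 0]

```text
time: 10.87
ee_pos: [0.4674, -0.0259, 0.0197]
eef_rot: [0.997, 0.083, 0.002, -0.0]
ft_force: [11.0, 0.4, -4.3]
width: 0.0157
grip_force: 30.0
```

Request:
arm_command:
  moves: [-0.15, 0, 0, 0, -0.15, 0, 0, 0]

```text
time: 11.03
ee_pos: [0.4651, -0.0263, 0.02]
eef_rot: [0.997, 0.083, 0.003, 0.0]
ft_force: [10.3, 1.2, -1.8]
width: 0.0156
grip_force: 30.0
```

Request:
arm_command:
  moves: [-0.15, 0, 0, 0, -0.15, 0, 0, 0]

```text
time: 11.2
ee_pos: [0.4626, -0.0267, 0.0202]
eef_rot: [0.997, 0.083, 0.003, 0.0]
ft_force: [9.2, 1.6, -0.9]
width: 0.0155
grip_force: 30.0
```

Request:
arm_command:
  moves: [-0.15, 0, 0, 0, -0.15, 0, 0, 0]

```text
time: 11.37
ee_pos: [0.4598, -0.0272, 0.0204]
eef_rot: [0.997, 0.083, 0.003, 0.0]
ft_force: [10.2, 1.2, -1.0]
width: 0.0155
grip_force: 30.0
```

```bash
python3 -c "
from h import *
to(.4701,-.0254,.0192)"
```

```text
t 11.37 yaw 9.55 ee [ 0.4598 -0.0272  0.0204] cm [ 1.04 -0.01  0.12] w 0.0155
F rack xyz [10.26 -0.51 -0.97] grip 30.002300441265106
```

Request:
arm_command:
  moves: [-0.15, 0, 0, 0, -0.15, 0, 0, 0, -0.15, 0, 0, 0, -0.15, 0, 0, 0]

```text
time: 11.7
ee_pos: [0.4542, -0.0282, 0.0205]
eef_rot: [0.997, 0.083, 0.004, 0.0]
ft_force: [10.6, 0.9, -0.3]
width: 0.0157
grip_force: 30.0
```

Request:
arm_command:
  moves: [0.2, 0, 0, 0, 0, 0, 0, 0, 0, 0, 0, 0, 0, 0, 0, 0]
  fingers: 70

```text
time: 12.03
ee_pos: [0.4521, -0.0283, 0.0189]
eef_rot: [0.997, 0.083, -0.001, -0.0]
ft_force: [0.2, -0.5, -0.1]
width: 0.0349
grip_force: 0.0
```

Request:
arm_command:
  moves: [0, 0, -2, 0, 0, 0, -2, 0, 0, 0, -2, 0, 0, 0, -2, 0, 0, 0, -2, 0, 0, 1.5, -2, 0, 0, 2, 0, 0, 0, 2, 0, 0, 0, 2, 0, 0, 0, 2, 0, 0, 0, 2, 0, 0, 0, 2, 0, 0]

```text
time: 13.03
ee_pos: [0.4747, -0.1623, 0.1388]
eef_rot: [0.997, 0.083, -0.0, -0.0]
ft_force: [0.0, 0.3, -0.4]
width: 0.0609
grip_force: 0.0
```

```bash
python3 - <<'E'
from h import *
to(.612,-.173,.12)
snap("scene","s3.png",(195,170,325,270),6)
snap("top","t3.png",(215,120,341,212),6)
E
```

```text
t 13.03 yaw 9.52 ee [ 0.4747 -0.1623  0.1388] cm [13.37  3.32  1.87] w 0.0609
F rack xyz [ 0.08  0.3  -0.38] grip 0.0
```

View pics/s3.png

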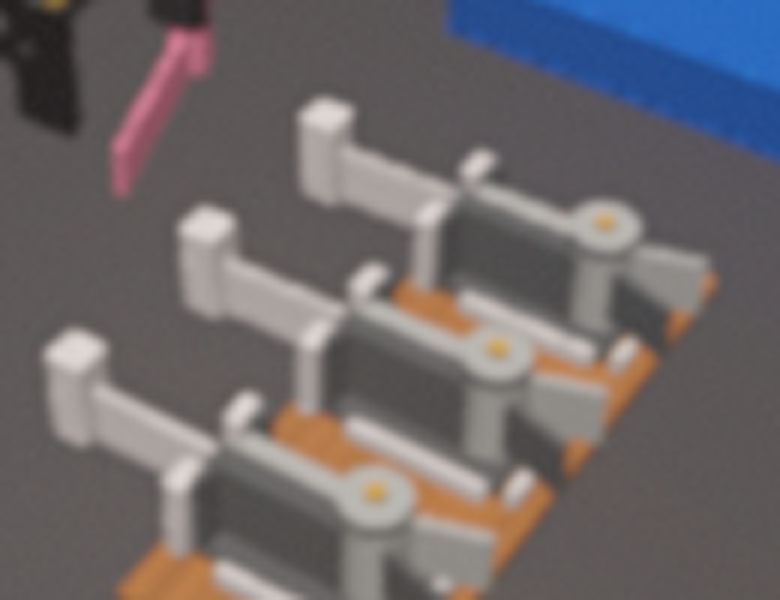

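View pics/t3.png

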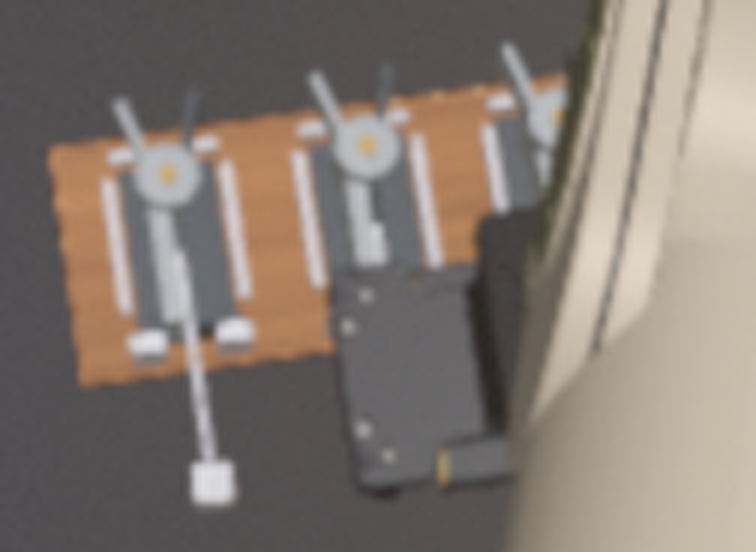

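All three cards stand pulled about equally: block tops in the scene crop are at (325,110), (207,222) and (76,348). The forces were about 5, 11 and 10 N, so the clip at the -y end is the tired one. Its drum top is at (375,492). I'll locate it precisely.

```bash
python3 - <<'E'
from h import *
for p,q in(((375,492),(562,113)),((500,348),(366,147)),((605,223),(168,175))):
    print(pix2w("scene",(p[0]+.5)/6-.5+195,(p[1]+.5)/6-.5+170,.058),pix2w("top",(q[0]+.5)/6-.5+215,(q[1]+.5)/6-.5+120,.058))
for p in((76,350),(207,224),(325,112)): print(pix2w("scene",(p[0]+.5)/6-.5+195,(p[1]+.5)/6-.5+170,.0555))
E
```

```text
[ 0.60814265 -0.17214688  0.058     ] [ 0.61198252 -0.17330354  0.058     ]
[ 0.59461044 -0.08807808  0.058     ] [ 0.59500587 -0.089935    0.058     ]
[ 0.58007363 -0.00480469  0.058     ] [ 0.58082878 -0.00620099  0.058     ]
[ 0.47984644 -0.19469769  0.0555    ]
[ 0.46426476 -0.11182183  0.0555    ]
[ 0.44887424 -0.02701654  0.0555    ]
```

Request:
arm_command:
  moves: [2, 1, 0, 0, 2, 1, 0, 0, 2, 0.6, 0, 0, 2, 0, 0, 0, 2, 0, 0, 0, 2, 0, 0, 0, 0.8, 0, 1, 0, 0, 0, 1, 0, 0, 0, 0, 0, 0, 0, 0, 0]

```text
time: 13.97
ee_pos: [0.6038, -0.166, 0.1178]
eef_rot: [0.997, 0.083, -0.001, -0.0]
ft_force: [-1.4, 0.2, 0.6]
width: 0.0609
grip_force: 0.0
```

```bash
python3 -c "
from h import *
to(.609,-.1732,.026)"
```

```text
t 13.97 yaw 9.51 ee [ 0.6038 -0.166   0.1178] cm [0.42 0.8  9.18] w 0.0609
F rack xyz [-1.36  0.45  0.64] grip 0.0
```

Request:
arm_command:
  moves: [0.4, 0.75, 1, 0, 0, 0, 1.5, 0, 0, 0, 1.5, 0, 0, 0, 0, 0, 0, 0, 0, 0, 0, 0, 0, 0]

```text
time: 14.47
ee_pos: [0.6111, -0.1731, 0.0801]
eef_rot: [0.997, 0.083, 0.001, 0.0]
ft_force: [0.4, -0.0, -0.0]
width: 0.0611
grip_force: 0.0
```

```bash
python3 - <<'E'
from h import *
to(.609,-.1732,.026)
snap("scene","s4.png",(195,170,325,270),6)
E
```

```text
t 14.47 yaw 9.5 ee [ 0.6111 -0.1731  0.0801] cm [-0.22 -0.03  5.41] w 0.0611
F rack xyz [ 0.44 -0.09 -0.04] grip 0.0
```

View pics/s4.png

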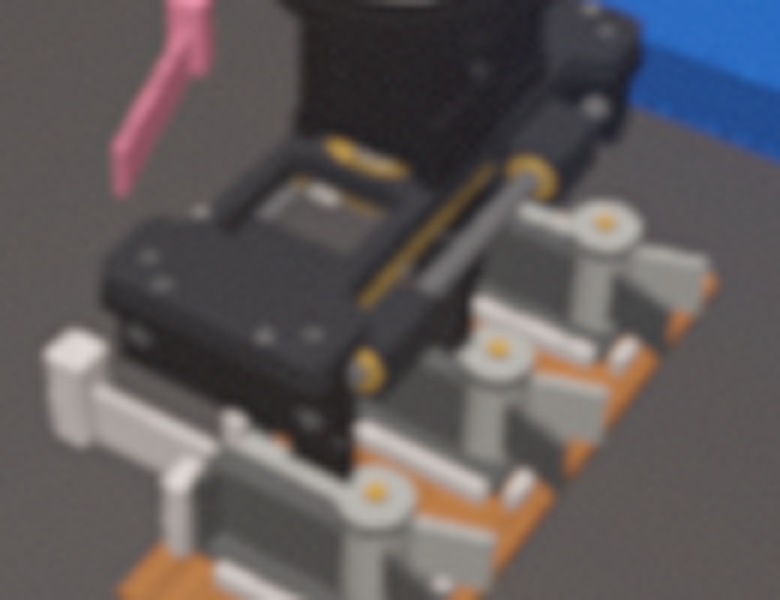

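The picture shows the gripper over the rack, with the near finger ending at about (335,470) beside the drum top at (375,492). I'll check this against the projection.

```bash
python3 - <<'E'
from h import *
s=r.read_state();M=R.from_quat(s["eef_rot"]).as_matrix();e=np.array(s["ee_pos"])
for y in(-.0375,0,.0375): print(y,(w2pix("scene",e+M@[0,y,0])-(195,170))*6, (w2pix("scene",e+M@[0,y,-.05])-(195,170))*6)
print((w2pix("scene",(.609,-.1732,.058))-(195,170))*6)
E
```

```text
-0.0375 [437.06589885 384.58028113] [443.26853202 278.31008694]
0 [379.27426794 451.01949993] [383.03506031 343.96318795]
0.0375 [317.31486224 522.21800749] [318.23779035 414.56787067]
[372.30022704 492.48336776]
```

```bash
python3 - <<'E'
from h import *
s=r.read_state();M=R.from_quat(s["eef_rot"]).as_matrix()
e=np.array([.4974,-.1931,.0772])
for y in(-.041,-.026,.026,.041):
  for x in (-.0095,.0095): print(x,y,[((w2pix("scene",e+M@[x,y,z])-(153,177))*6).round() for z in (0,-.019)])
e=np.array(s["ee_pos"])
for x in(-.0375,.0375): print("body",((w2pix("scene",e+M@[x,.095,-.07])-(195,170))*6).round())
E
```

```text
-0.0095 -0.041 [array([406., 210.]), array([403., 172.])]
0.0095 -0.041 [array([447., 230.]), array([445., 191.])]
-0.0095 -0.026 [array([381., 233.]), array([378., 194.])]
0.0095 -0.026 [array([422., 253.]), array([420., 214.])]
-0.0095 0.026 [array([291., 316.]), array([286., 276.])]
0.0095 0.026 [array([333., 337.]), array([329., 298.])]
-0.0095 0.041 [array([263., 341.]), array([258., 302.])]
0.0095 0.041 [array([306., 363.]), array([301., 324.])]
body [103. 434.]
body [316. 544.]
```

The fingertips show about 20 mm higher than the TCP, consistently with the earlier picture. They agree laterally, so I'll go a little lower and check again before the lift.

Request:
arm_command:
  moves: [-0.15, 0, 1, 0, 0, 0, 1, 0, 0, 0, 1, 0, 0, 0, 1, 0, 0, 0, 0.9, 0, 0, 0, 0.9, 0, 0, 0, 0, 0, 0, 0, 0, 0]

```text
time: 15.18
ee_pos: [0.609, -0.1727, 0.0205]
eef_rot: [0.997, 0.083, -0.001, -0.0]
ft_force: [-0.3, 0.5, -0.2]
width: 0.0611
grip_force: 0.0
```

Request:
arm_command:
  moves: [0, 0, 0, 0, 0, 0, 0, 0, 0, 0, 0, 0, 0, 0, 0, 0, 0, 0, 0, 0, 0, 0, 0, 0, 0, 0, 0, 0, 0, 0, 0, 0]
  fingers: 0
  squeeze: 10

```text
time: 15.85
ee_pos: [0.6094, -0.1729, 0.0213]
eef_rot: [0.997, 0.083, 0.0, 0.0]
ft_force: [0.2, 0.1, 0.6]
width: 0.0256
grip_force: 10.0
```

```bash
python3 - <<'E'
from h import *
to(.609,-.1732,.02)
snap("scene","s5.png",(195,170,325,270),6)
E
```

```text
t 15.85 yaw 9.53 ee [ 0.6094 -0.1729  0.0213] cm [-0.05  0.02  0.13] w 0.0256
F rack xyz [0.2  0.07 0.58] grip 10.00004231929779
```

View pics/s5.png

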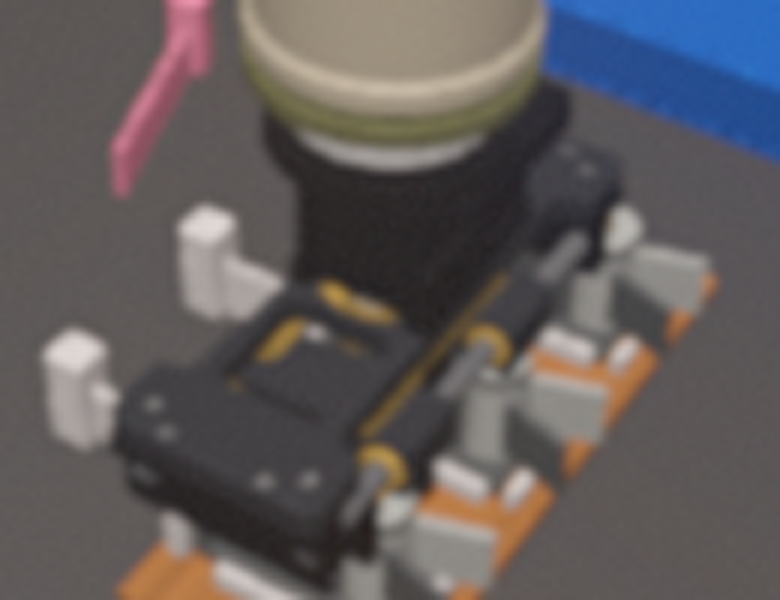

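Opening is 25.6 mm, which matches the drum's 26 mm, and it is centred without side force. I'll firm up the grip and lift straight up.

Request:
arm_command:
  moves: [0, 0, 0, 0, 0, 0, 0, 0, 0, 0, 0, 0, 0, 0, -0.5, 0, 0, 0, -0.5, 0, 0, 0, 0, 0]
  squeeze: 50

```text
time: 16.4
ee_pos: [0.6097, -0.1728, 0.0321]
eef_rot: [0.997, 0.083, 0.0, 0.0]
ft_force: [0.5, -0.4, -2.0]
width: 0.0245
grip_force: 50.0
```

Request:
arm_command:
  moves: [0, 0, -1, 0, 0, 0, -1, 0, 0, 0, -1, 0, 0, 0, -1, 0, 0, 0, -1, 0, 0, 0, -1, 0, 0, 0, -1, 0, 0, 0, -1, 0, 0, 0, -0.5, 0, 0, 0, 0, 0, 0, 0, 0, 0]

```text
time: 17.32
ee_pos: [0.6093, -0.1729, 0.1162]
eef_rot: [0.997, 0.083, 0.0, 0.0]
ft_force: [-1.1, 1.1, -2.8]
width: 0.0245
grip_force: 50.0
```

```bash
python3 - <<'E'
from h import *
to(.5655,.2444,.0163)
snap("scene","s6.png",(155,120,325,250),4.5)
E
```

```text
t 17.32 yaw 9.53 ee [ 0.6093 -0.1729  0.1162] cm [  2.58 -41.88   9.99] w 0.0245
F rack xyz [-0.89  1.25 -2.77] grip 49.999210238456726
```

View pics/s6.png

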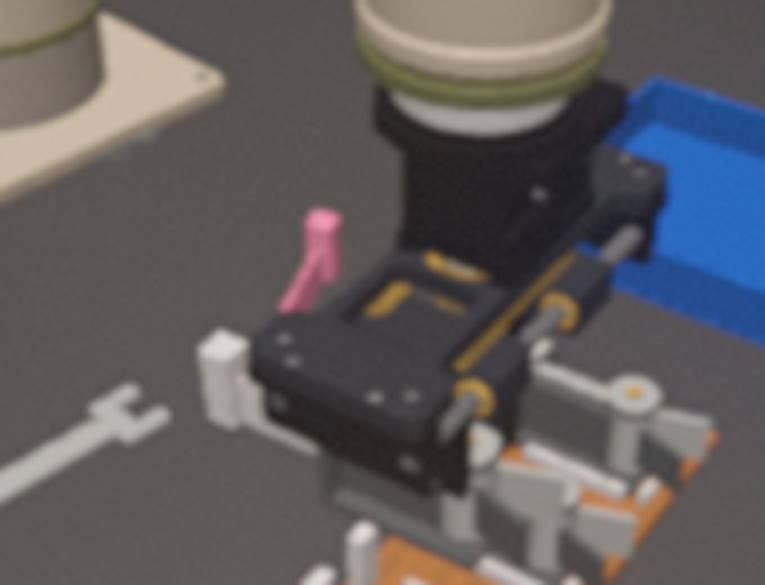

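The clip and card hang level in the gripper (block at (222,375)), and the wrist reads 2.8 N, which matches their weight. I'll carry it to the tray.

Request:
arm_command:
  moves: [0, 0, -1, 0, 0, -0.5, -1, 0, 0, -1, 0, 0, 0, -1.5, 0, 0, 0.2, -2, 0, 0, 0.2, -2, 0, 0, 0.2, -2, 0, 0, 0.2, -2, 0, 0, 0.2, -2, 0, 0, 0.2, -2, 0, 0, 0.2, -2, 0, 0, 0.2, -2, 0, 0]

```text
time: 18.37
ee_pos: [0.5927, 0.0201, 0.136]
eef_rot: [0.996, 0.084, -0.0, -0.0]
ft_force: [0.8, -0.1, -3.3]
width: 0.0243
grip_force: 50.0
```

Request:
arm_command:
  moves: [0.2, -2, 0, 0, 0.2, -2, 0, 0, 0.2, -2, 0, 0, 0.2, -2, 0, 0, 0, -2, 0, 0, 0, -2, 0, 0, 0, -2, 0, 0, 0, -2, 0, 0, 0, -1.5, 0, 0, 0, -1, 0, 0, 0, 0, 0, 0, 0, 0, 0, 0]

```text
time: 19.37
ee_pos: [0.5704, 0.2014, 0.136]
eef_rot: [0.996, 0.084, -0.0, 0.0]
ft_force: [0.3, -1.4, -2.8]
width: 0.0245
grip_force: 50.0
```

```bash
python3 - <<'E'
from h import *
to(.5655,.2444,.0163)
E
```

```text
t 19.37 yaw 9.6 ee [0.5704 0.2014 0.136 ] cm [ 0.24 -4.33 11.97] w 0.0245
F rack xyz [ 0.03 -1.4  -2.81] grip 49.99905467033386
```

Request:
arm_command:
  moves: [0, -1.5, 0, 0, 0.2, -1.5, 0, 0, 0, -1.2, 0, 0, 0, 0, 0, 0, 0, 0, 1, 0, 0, 0, 2, 0, 0, 0, 2, 0, 0, 0, 2, 0, 0, 0, 1, 0, 0, 0, 0, 0, 0, 0, 0, 0]

```text
time: 20.28
ee_pos: [0.5661, 0.2418, 0.056]
eef_rot: [0.997, 0.083, -0.0, 0.0]
ft_force: [0.4, 0.1, -1.9]
width: 0.0245
grip_force: 50.0
```

```bash
python3 - <<'E'
from h import *
to(.5655,.2444,.0163)
snap("scene","s7.png",(215,90,395,220),4.4)
E
```

```text
t 20.28 yaw 9.48 ee [0.5661 0.2418 0.056 ] cm [-0.01 -0.27  3.97] w 0.0245
F rack xyz [ 0.39  0.02 -1.94] grip 49.99916195869446
```

View pics/s7.png

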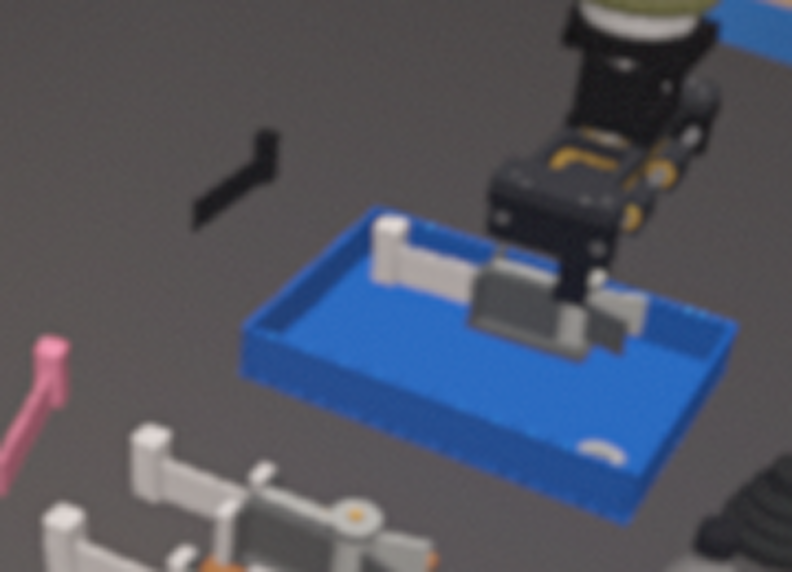

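The clip hangs level over the tray, its card block at (390,250), and the bushing at (603,452) is well clear. I'll lower it.

Request:
arm_command:
  moves: [0, 0, 0.8, 0, 0, 0, 0.8, 0, 0, 0, 0.8, 0, 0, 0, 0.6, 0, 0, 0, 0.3, 0, 0, 0, 0, 0, 0, 0, 0, 0]

```text
time: 20.92
ee_pos: [0.5659, 0.2427, 0.023]
eef_rot: [0.997, 0.083, -0.0, 0.0]
ft_force: [-0.3, 0.7, -2.4]
width: 0.0243
grip_force: 50.0
```

Request:
arm_command:
  moves: [0, 0, 0.15, 0, 0, 0, 0.15, 0, 0, 0, 0, 0]

```text
time: 21.17
ee_pos: [0.5659, 0.2427, 0.0201]
eef_rot: [0.997, 0.083, 0.0, 0.0]
ft_force: [-0.2, 0.0, -2.7]
width: 0.0247
grip_force: 50.0
```

Request:
arm_command:
  moves: [0, 0, 0.1, 0, 0, 0, 0, 0, 0, 0, 0, 0]

```text
time: 21.42
ee_pos: [0.566, 0.2427, 0.0192]
eef_rot: [0.997, 0.083, 0.0, 0.0]
ft_force: [-0.6, 0.0, -2.7]
width: 0.0243
grip_force: 50.0
```

Request:
arm_command:
  moves: [0, 0, 0.1, 0, 0, 0, 0, 0, 0, 0, 0, 0]

```text
time: 21.67
ee_pos: [0.5661, 0.2427, 0.0182]
eef_rot: [0.997, 0.083, 0.0, -0.0]
ft_force: [0.8, -0.3, -2.4]
width: 0.0243
grip_force: 50.0
```

Request:
arm_command:
  moves: [0, 0, 0.1, 0, 0, 0, 0, 0, 0, 0, 0, 0]

```text
time: 21.92
ee_pos: [0.5663, 0.2428, 0.0174]
eef_rot: [0.997, 0.083, 0.0, -0.0]
ft_force: [1.6, -0.2, -0.1]
width: 0.0243
grip_force: 50.0
```

Request:
arm_command:
  moves: [0, 0, 0.05, 0, 0, 0, 0, 0, 0, 0, 0, 0]

```text
time: 22.17
ee_pos: [0.5663, 0.2428, 0.0173]
eef_rot: [0.997, 0.083, 0.0, -0.0]
ft_force: [-0.9, -1.2, 5.5]
width: 0.024
grip_force: 50.0
```

Down on the tray floor. Release and rise.

Request:
arm_command:
  moves: [0, 0, 0, 0, 0, 0, 0, 0, 0, 0, 0, 0]
  squeeze: 5

```text
time: 22.42
ee_pos: [0.5663, 0.2428, 0.0171]
eef_rot: [0.997, 0.083, 0.0, -0.0]
ft_force: [1.1, -1.2, 5.6]
width: 0.0254
grip_force: 5.0
```

Request:
arm_command:
  moves: [0, 0, 0, 0, 0, 0, 0, 0, 0, 0, 0, 0, 0, 0, 0, 0, 0, 0, 0, 0, 0, 0, 0, 0]
  fingers: 65

```text
time: 22.92
ee_pos: [0.5658, 0.2427, 0.0165]
eef_rot: [0.997, 0.083, -0.0, 0.0]
ft_force: [0.2, -0.4, 0.6]
width: 0.0542
grip_force: 0.0
```

Request:
arm_command:
  moves: [0, 0, -0.5, 0, 0, 0, -1, 0, 0, 0, -2, 0, 0, 0, -2, 0, 0, 0, -2, 0, 0, 0, -2, 0, 0, 0, -2, 0, 0, 0, -2, 0, -2, -2, 0, 0, -2, -2, 0, 0, -2, -2, 0, 0, 0, 0, 0, 0]

```text
time: 23.92
ee_pos: [0.4922, 0.2969, 0.1534]
eef_rot: [0.996, 0.087, 0.0, -0.001]
ft_force: [-0.4, 0.4, 0.0]
width: 0.0564
grip_force: 0.0
```

```bash
python3 - <<'E'
from h import *
to(.5655,.2444,.0163)
snap("scene","s8.png",(195,100,385,270),3.5)
E
```

```text
t 23.92 yaw 9.95 ee [0.4922 0.2969 0.1534] cm [ 6.31  6.47 13.69] w 0.0564
F rack xyz [-0.31  0.48  0.03] grip 0.0
```

View pics/s8.png

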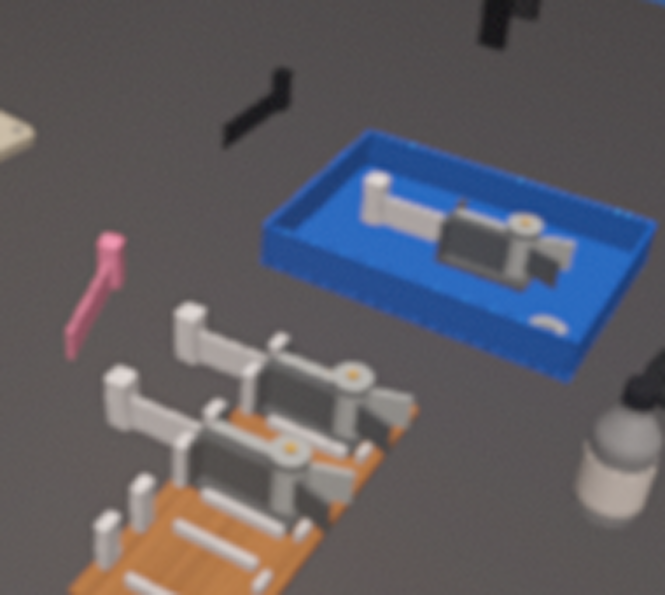

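The clip stands upright in the tray at (490,240) with its card held. The two sound clips are in their nests with their cards pulled, the -y nest is empty, and the gripper is clear.

```bash
python3 -c "
from bench import r
print(r.close_job())"
```

```text
the job is handed in; nothing more can be done
None
```

I pulled all three cards about 14–16 mm: the clip at the rack's -y end slid at about 5 N (the others took 10–11 N), so it now stands upright in the tray with its card, and the two sound clips are still in their nests; handed in at about 24 s.

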